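# Weigh a parcel and point out the readout

## Task

Push the parcel along the rollers, without lifting it, until it stands wholly on the platform of the scale, and take the fingers away from it. Then show your colleague the weight: point at the display window of the weight indicator with the fingertips straight above the window and about 3 cm off it, hold still there for three seconds, and finish still pointing. Never touch the scale or the indicator, and leave the tape dispenser, calculator and marker alone.

Things in the scene. Friction and masses are not known exactly. Their poses are not given: they have to be found in the camera images.
- parcel: Closed cardboard carton, 160 (its x) x 140 (its y) x 80 mm high, 0.3 to 0.65 kg, loose, too wide to grip. Origin at the centre of its underside, z up. It starts on the rollers, its y axis roughly along the lane.
- parcel_center (a point): Centre of the parcel, 40 mm above its underside.
- scale: Parcel scale, fixed to the bench: a plain flat steel platform 230 (x) x 290 mm (y) with no rim, on a grey base. Origin on the bench under the platform's centre; the platform's top is 74 mm above the origin. Its y axis runs along the lane, towards or away from the rollers: the rollers may stand at either end of it.
- conveyor: Roller section, fixed, 230 (x) x 310 mm (y), in line with the scale, 10 mm from it. Eight free rollers lie along x at 40 mm pitch, tops 75 mm above the origin: the parcel rolls along y at a push of about 1 N and stops with it. Side channels at x = +-113 mm rise 12 mm above the rollers; both ends are open. Origin on the bench under its centre, axes parallel to the scale's.
- readout (a point): Centre of the indicator's display window: a flat pale pane in a black surround, 38 mm up the slope (x) by 100 mm wide (y), 53 mm above the bench, on the rear half of the face; a row of five white keys lies in front of it (-x). Axes: x to the rear of the indicator, y along the window, z vertical. The console's rear edge is 34 mm behind this point and 9 mm higher.
- indicator: Weight indicator, fixed: grey desk console 100 mm deep (x), 190 mm wide (y), 30 mm high at its front, 62 mm at its rear, its face sloping 18 degrees down to the front (-x). Origin on the bench under its middle. It stands left or right of the robot's middle, nearer than the scale and rollers.
- tape_dispenser: Bystander: bench tape dispenser with a roll, 62 x 165 x 96 mm, loose. Origin at the centre of its underside. It stands on the other side from the indicator.
- calculator: Bystander: pocket calculator lying flat, 120 x 72 x 14 mm, with a small window and 20 keys, loose. Not the weight indicator.
- marker: Bystander: marker pen lying flat, 135 mm long, 18 mm thick, loose.
There are look-alikes about, which are no part of the job. Leave any blue look-alike of the parcel alone.

How it is judged:
On the way, in this order (a step that is already met when the one before it is completed fails the run):
1. the parcel stands wholly on the platform of the scale, at rest, clear of the rollers and of the fingers (x of parcel in the frame of scale between -0.045 and 0.045 m and y of parcel in the frame of scale between -0.072 and 0.072 m and angle between parcel's own z axis and vertical below 0.08 rad and linear speed of parcel below 0.01 m/s and contact force between parcel and scale above 1 N and contact force between parcel and conveyor below 0.05 N and contact force between parcel and the fingers below 0.05 N and contact force between parcel and the arm below 0.05 N), for 0.3 s.
2. the fingertips point at the display window from just above it, touching nothing, for two seconds, while the parcel stays on the scale (all of step 1 and x of the grasp point in the frame of readout between -0.024 and 0.024 m and y of the grasp point in the frame of readout between -0.045 and 0.045 m and z of the grasp point in the frame of readout below 0.085 m and contact force between the fingers and anything else below 0.05 N), for 2 s.
At the end, for the whole second after the job is handed in: The parcel rests on the scale alone, its centre within 45 mm (across the lane) and 72 mm (along it) of the platform's; the grasp point is above the display window, within 24 mm of its centre along x and 45 mm along y and at most 85 mm up; the fingers touch nothing (all of step 2).
It fails at once if the parcel is lifted or tipped (z of parcel in the frame of scale above 0.09 m or z of parcel in the frame of scale below 0.065 m or angle between parcel's own z axis and vertical above 0.2 rad).
It fails at once if the robot touches the scale (contact force between any of the fingers, the arm and scale above 0.5 N).
It fails at once if the robot touches the weight indicator (contact force between any of the fingers, the arm and indicator above 0.5 N).
It fails at once if the tape dispenser, calculator or marker is moved (distance of any of tape_dispenser, calculator, marker from where it was at the start of the episode above 0.015 m).
It also fails if it takes over 64 s, if anything falls off the work surface, if the arm or the gripper's body presses on something with over 40 N, if the wrist force passes 120 N, or if a joint passes its speed limit or range.

## Robot

A 6-joint arm with a two-finger parallel gripper is mounted at the origin on the work surface. World frame = base frame: x ahead of the robot, y to its left, z up, the work surface at z = 0. Lengths are in m, angles in rad, forces in N, time in s.
With the tool pointing down it reaches from about 0.275 to 0.75 m from the base axis. Payload 10.2 kg.
Tool frame: the origin (TCP) lies midway between the tips of the shut fingers; the grasp point (between the pads) lies 19 mm behind it (bot.grasp_offset is the distance from the TCP to the grasp point, in m); x points along the fingers, z is the direction in which the jaws open and shut, and the axes are right-handed (so a half turn about x gives the same grasp; the last joint's range is limited). The gripper opens to 85 mm and grips with 20 to 120 N. Pads are 22 mm wide; open, the fingers measure 114 mm over their backs; the gripper's body (76 mm by 85 mm) begins 54 mm behind the grasp point. The pads swing forward as they close: fully open they stand 13 mm farther back than shut.
Start: joints at [0.937, 0.313, 1.498, -0, 1.331, -0.223], TCP at [0.21, 0.481, 0.231] pointing down, gripper open.
Joint ranges: [-2.94, 2.94], [-0.97, 2.17], [0.19, 2.56], [-1.23, 4.37], [0.02, 3.11], [-2.88, 2.88]. Speed limits (rad/s): [2.39, 2.39, 3.01, 3.14, 3.14, 3.14].

## Interface

Orientations are given as a unit quaternion [w, x, y, z].
In Python, from bench import bot gives the robot as it stands.
- The arm moves only by the tool carry_out, never from a script. Its argument "moves" is a list of rows, each a list of 5 numbers: the shift along the tool's x, y, z in m, then the turn about the tool's x in degrees, then the opening, from -1 (shut) to 1 (fully open). In form: [[dx, dy, dz, spin, hand], ...]. A call has 1 to 8 rows; each row shifts and turns the pose as measured when the row begins, along the tool's axes as they then stand; what a row does not reach is not made up. A row lasts 1/12 s, in which the tool goes at most 41.7 mm and 7.16 degrees, less where a joint would pass 70% of its speed; a pose out of reach is approached as far as the arm can. A call is refused whole if a number of a shift passes 0.0417 or a number of a turn 7.16, either way. A call with a gripper value outside its range is refused whole. The fingers move at their own pace and stop on an object; "force" is the grip in N (left out, the last holds). Time passes only in rows, so rows that do not move let the fingers close. It gives the time, the measured TCP pose, the force and the opening at its end, in the units of the state.
- bot.get_state(): the state, without advancing time (a new reading comes with each control period).
- bot.capture(name): name is "scene" or "top"; returns (picture, depth): 480x640x3 uint8, red, green, blue; 480x640 float32, m along the optical axis (not along the pixel's ray), 0 where there is no reading.
- bot.calibration(name): a dict with "fx", "fy", "cx", "cy" (pixels), "dist" ([k1, k2, p1, p2, k3] as OpenCV has them; the pictures are not rectified), "pose" (4x4, takes a point from camera to world coordinates). Camera axes: x right, y down, z forward; pixel columns grow to the right and rows downward; lengths in m; the calibration is good to about 2 mm. A picture is of the moment at which its call begins. calibration takes no time and is no camera call.
- bot.close_job(): hands the job in, once; it reports no verdict.
The state is a dict: "clock": time; "joints": joint angles; "qd": joint speeds; "joint_efforts": joint torques, N m; "tcp_pos": TCP position; "tcp_rot": TCP orientation; "wrist_force": force on the tool from outside, world axes, zero at the start; "moment": the same for the moment, N m; "grip_width": finger opening in m.
Only numpy, scipy, OpenCV 4.12 (cv2) and the standard library are available. Lean on these libraries where they do the work, as an engineer would, in place of code of your own. Each camera call takes 0.05 s, during which the arm holds its last target.

## Working session

There is one attempt and no reset: what is moved stays moved. The work goes in short steps, Python scripts to look and compute and a tool call to move; the robot and the scene stay as the last step left them, time stands still between calls to the robot, and variables do not carry over. Pictures are saved under pics/ and viewed, and the job is handed in when it is done.

Besides the shell and the picture viewer there is one more tool, called after "Emit:" as a command line: name --pt "numbers of a row" for each row, then --argument value for the rest. carry_out: Moves the arm, as the interface text tells. Its arguments: {"type":"object","properties":{"moves":{"type":"array","items":{"type":"array","items":{"type":"number"}}},"force":{"type":"number"}},"required":["moves"]}

```bash
mkdir -p pics; ls
python3 - <<'E'
from bench import bot
import cv2, numpy as np
for n in ("scene","top"):
    p,d=bot.capture(n); np.savez(f"{n}0.npz",p=p,d=d)
    cv2.imwrite(f"pics/{n}0.png",p[:,:,::-1])
    c=bot.calibration(n); print(n,c['fx'],c['cx'],c['cy'],c['dist'],np.round(c['pose'],3).tolist())
s=bot.get_state(); print(s, bot.grasp_offset)
E
```

```text
pics
scene 579.3824987002099 327.2105567347501 236.3574538935815 [-0.18680603  0.          0.          0.          0.        ] [[0.277, 0.75, -0.601, 1.113], [0.961, -0.226, 0.161, -0.105], [-0.015, -0.622, -0.783, 1.059], [0.0, 0.0, 0.0, 1.0]]
top 619.764991218807 314.17273428126754 244.5234691975064 [0.00681619 0.         0.         0.         0.        ] [[-0.012, -0.977, 0.211, 0.113], [-1.0, 0.012, -0.003, 0.089], [0.001, -0.211, -0.978, 1.455], [0.0, 0.0, 0.0, 1.0]]
{'clock': 0.1, 'joints': array([ 9.36593088e-01,  3.13386679e-01,  1.49838797e+00, -3.60733721e-07,
        1.33103573e+00, -2.23393980e-01]), 'qd': array([ 0.00083734, -0.00027879, -0.00164025, -0.00051935,  0.00031181,
       -0.00043978]), 'joint_efforts': array([ 2.26147284e-03, -4.12901938e+01, -2.60145664e+01, -2.14323545e-04,
        2.99615953e-03, -1.83813967e-05]), 'tcp_pos': array([0.20951644, 0.48110949, 0.23078597]), 'tcp_rot': array([ 0.59106739, -0.38765798,  0.5918742 ,  0.38735716]), 'wrist_force': array([ 0.3960983 , -0.44880291,  0.62978573]), 'moment': array([-0.0366793 ,  0.03322833,  0.01864749]), 'grip_width': 0.08519589895033478} 0.0187
```

View pics/scene0.png

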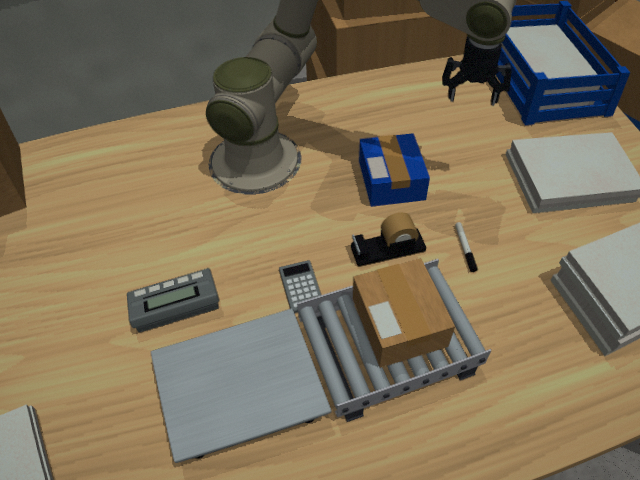

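View pics/top0.png

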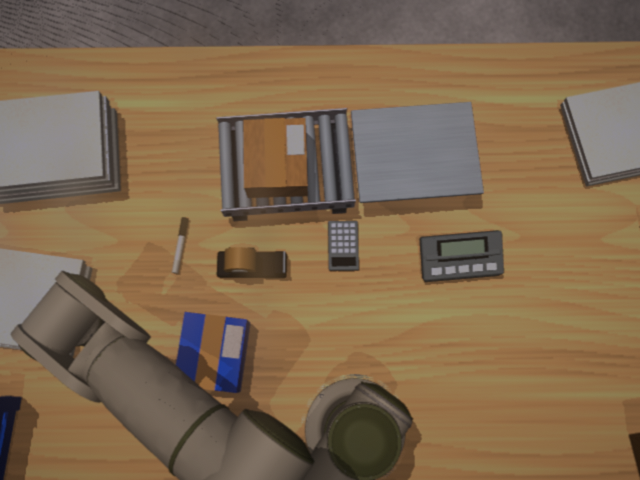

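Top view: the parcel is the brown carton on the rollers at (275,155); its look-alike is the blue carton at (212,352). The indicator is the console at (462,255) with a row of five keys; the calculator at (343,245) could be taken for it. The scale is the plain platform at (417,150); paper stacks at (50,145) and (615,130) are flat and pale too. I choose the brown carton, the console and the platform, and check them in a crop.

```bash
cat > h.py <<'E'
import cv2, numpy as np
from bench import bot
def ray(n,px,z):
    c=bot.calibration(n); K=np.array([[c['fx'],0,c['cx']],[0,c['fy'],c['cy']],[0,0,1]])
    u=cv2.undistortPoints(np.array(px,float).reshape(-1,1,2),K,np.array(c['dist'])).reshape(-1,2)
    P=np.array(c['pose']); d=np.c_[u,np.ones(len(u))]@P[:3,:3].T; o=P[:3,3]
    return o+d*((z-o[2])/d[:,2])[:,None]
def points(n,d):
    c=bot.calibration(n); K=np.array([[c['fx'],0,c['cx']],[0,c['fy'],c['cy']],[0,0,1]])
    g=np.stack(np.meshgrid(np.arange(640),np.arange(480)),-1).reshape(-1,1,2).astype(float)
    u=cv2.undistortPoints(g,K,np.array(c['dist'])).reshape(480,640,2)
    X=np.dstack([u*d[...,None],d]); P=np.array(c['pose'])
    W=X@P[:3,:3].T+P[:3,3]; W[d==0]=np.nan
    return W
def rect(W,m):
    p=W[m][:,:2].astype(np.float32); return cv2.minAreaRect(p*1000)
E
python3 - <<'E'
from h import *
z=np.load('top0.npz');p,d=z['p'],z['d'];W=points('top',d)
hsv=cv2.cvtColor(p,cv2.COLOR_RGB2HSV)
Z=W[...,2]
def big(m,roi):
    mm=np.zeros((480,640),np.uint8); x0,y0,x1,y1=roi; mm[y0:y1,x0:x1]=m[y0:y1,x0:x1]
    mm=cv2.morphologyEx(mm,cv2.MORPH_OPEN,np.ones((3,3)))
    n,l,s,c=cv2.connectedComponentsWithStats(mm); k=1+s[1:,4].argmax(); print(s[k],c[k]); return l==k
for nm,m,roi in [("parcel top",Z>.14,(215,90,355,230)),("scale",(Z>.06)&(Z<.09),(354,90,500,210)),("conv",(Z>.05),(205,90,352,225)),("ind",(Z>.02),(400,215,520,300)),
  ("disp",0*Z,(0,0,1,1)),("tape",Z>.02,(205,235,300,290)),("calc",Z>.007,(320,216,368,275)),("marker",Z>.008,(165,210,195,280))]:
    if nm=="disp": continue
    k=big(m.astype(np.uint8),roi); r=rect(W,k); print(nm,np.round(r[0],1),np.round(r[1],1),round(r[2],2),"z",np.nanmedian(Z[k]),np.nanmax(Z[k]))
    if nm in("parcel top","scale"):
        c,_=cv2.findContours(k.astype(np.uint8),0,1); c=max(c,key=cv2.contourArea); q=ray('top',cv2.boxPoints(cv2.minAreaRect(c)),.155 if nm[0]=='p' else .074); print(np.round(q,4).tolist())
print("Z samples",Z[155,265],Z[150,417],Z[248,462],Z[268,462])
cv2.imwrite('pics/crop0.png',cv2.resize(p[90:300,200:520,::-1],None,fx=2.5,fy=2.5,interpolation=2))
E
```

```text
[ 244  118   64   72 4413] [275.03331067 153.48153184]
parcel top [604.7 168.8] [165.  139.5] 0.72 z 0.1556564673880143 0.16495814796350272
[[0.6858, 0.2386, 0.155], [0.6842, 0.0973, 0.155], [0.518, 0.0989, 0.155], [0.5197, 0.2367, 0.155]]
[  354   102   130   101 11331] [416.43950225 152.25928868]
scale [ 635.4 -159.1] [235.9 291.2] 3.48 z 0.07457392515752725 0.08659455660742021
[[0.7393, -0.0084, 0.074], [0.7593, -0.3092, 0.074], [0.527, -0.3095, 0.074], [0.5084, -0.0185, 0.074]]
[  217   108   135   108 11456] [283.71936103 160.63041201]
conv [613.4 150.1] [238.1 309.6] 3.75 z 0.07973970363581073 0.16495814796350272
[ 420  230   84   51 3660] [461.68224044 255.13196721]
ind [ 390.4 -259.4] [104.1 192.2] 4.03 z 0.047807470496595394 0.06873164450973523
[223 247  34  30 905] [239.9558011  261.52707182]
tape [378.1 258.3] [80.9 62. ] 89.56 z 0.08723231495216877 0.10428598954526191
[ 328  221   31   50 1461] [343.14099932 244.97946612]
calc [422.   15.4] [ 72.1 119.2] 89.04 z 0.014953374608257075 0.02482844058648026
[172 217  17  56 367] [180.03814714 243.86103542]
marker [427.5 403.8] [ 17.8 135. ] 81.27 z 0.01580767555229845 0.024042788235630885
Z samples 0.15680154607135588 0.07044763266027854 0.05428691357367743 0.03671450218671035
```

View pics/crop0.png

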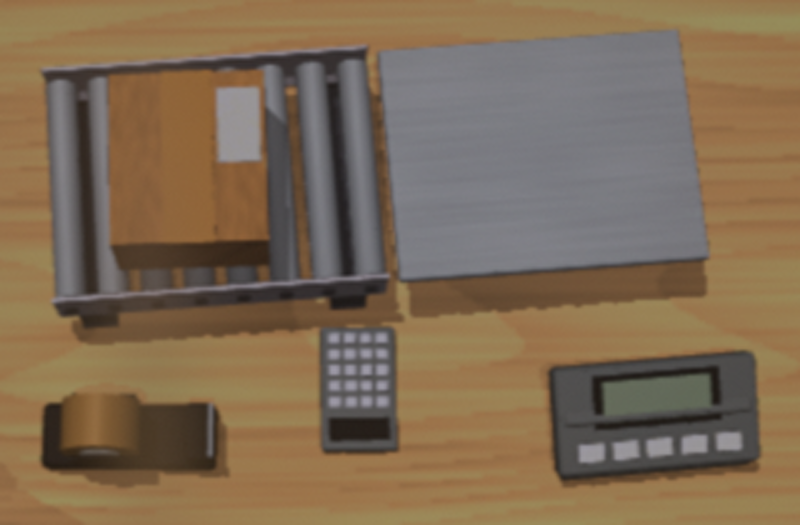

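The crop confirms it: brown carton on the rollers, plain platform beside them, and a console with pane and five keys facing the robot. Next come the display centre and the current tool axes.

Run:
```python
from h import *
from scipy.spatial.transform import Rotation as R
z=np.load('top0.npz');p=z['p']
roi=p[232:265,432:492].astype(int); hsv=cv2.cvtColor(p,cv2.COLOR_RGB2HSV)[232:265,432:492]
m=((roi[...,1]>roi[...,2]+8)&(roi[...,1]>80)).astype(np.uint8)
n,l,s,c=cv2.connectedComponentsWithStats(m);k=1+s[1:,4].argmax();print(s[k],c[k])
ct,_=cv2.findContours((l==k).astype(np.uint8),0,1);r=cv2.minAreaRect(max(ct,key=cv2.contourArea));print(r)
print("disp",ray('top',[np.array(r[0])+[432,232]],.053))
s=bot.get_state();q=s['tcp_rot'];M=R.from_quat(q[[1,2,3,0]]).as_matrix();print(M.round(3))
# conveyor/scale edges: lane direction from scale long edges
W=points('top',z['d']);Z=W[...,2]
for a,b in [((360,),(475,))]:
    cols=np.arange(365,468,3)
    for nm,f in (('far',np.min),('near',np.max)):
        pts=[]
        for cc in cols:
            rr=np.where((abs(Z[:,cc]-.074)<.012)&(np.arange(480)<215)&(np.arange(480)>90))[0]; pts.append((cc,f(rr)))
        Q=ray('top',pts,.074); print(nm,np.polyfit(Q[:,1],Q[:,0],1))
ids=np.where((Z>.14)&(Z<.17)&(np.arange(480)[:,None]<215)&(np.arange(640)>215)&(np.arange(640)<350))
m=np.zeros((480,640),bool);m[ids]=1
rows=np.arange(125,182,2)
for nm,f in (('rear',np.min),('front',np.max)):
    Q=ray('top',[(f(np.where(m[r])[0]),r) for r in rows],.155);print(nm,np.polyfit(Q[:,0],Q[:,1],1),Q[:,1].mean())
```

```text
[  9   8  44  16 561] [30.48306595 15.56684492]
((30.42413902282715, 15.589656829833984), (13.204231262207031, 42.2701530456543), 85.2363510131836)
disp [[ 0.40420174 -0.25809451  0.053     ]]
[[-0.001 -0.917  0.399]
 [-0.001  0.399  0.917]
 [-1.     0.    -0.001]]
far [-0.06386175  0.73771338]
near [-0.06463131  0.50830377]
rear [0.01135397 0.23079731] 0.2376450270270076
front [0.02312844 0.08655619] 0.10046771256107645
```

Emit:
carry_out --pt "0 0 0 7 1" --pt "0 0 0 7 1" --pt "0 0 0 7 1" --pt "0 0 0 7 1" --pt "0 0 0 7 1" --pt "0 0 0 7 1" --pt "0 0 0 7 1" --pt "0 0 0 7 1"

```text
clock: 0.77
tcp_pos: [0.2087, 0.48, 0.2279]
tcp_rot: [0.703, -0.059, 0.707, 0.055]
wrist_force: [0.7, -0.4, -0.4]
grip_width: 0.0854
```

```bash
cat > go.py <<'E'
import sys
from h import *
from scipy.spatial.transform import Rotation as R
def lane(): return np.array([.6335,-.159]),np.array([-.064,.998]),np.array([.998,.064])
def err(t):
    s=bot.get_state();q=s['tcp_rot'];M=R.from_quat(q[[1,2,3,0]]).as_matrix()
    C,v,n=lane(); r=s['tcp_pos'][:2]-C
    print('t',round(s['clock'],2),'tcp',s['tcp_pos'].round(4),'lane y',round(r@v,4),'x',round(r@n,4))
    print('zang',np.degrees(np.arctan2(M[1,2],M[0,2])).round(2),'M',M.round(3).tolist())
    print('shift tool',(M.T@(np.array(t)-s['tcp_pos'])).round(4),'F',s['wrist_force'].round(2),'w',s['grip_width'])
if __name__=='__main__': err([float(a) for a in sys.argv[1:4]])
E
python3 go.py .599 .288 .22
```

```text
t 0.77 tcp [0.2087 0.48   0.2279] lane y 0.6649 x -0.383
zang 9.18 M [[-0.004, -0.159, 0.987], [-0.006, 0.987, 0.159], [-1.0, -0.005, -0.005]]
shift tool [ 0.0074 -0.2518  0.3547] F [ 0.65 -0.41 -0.45] w 0.08539919650760927
```

Emit:
carry_out --pt "0 0 0 5.5 1" --pt "0 -0.016 0.036 0 1" --pt "0 -0.016 0.036 0 1" --pt "0 -0.016 0.036 0 1" --pt "0 -0.016 0.036 0 1" --pt "0 -0.016 0.036 0 1" --pt "0 -0.016 0.036 0 1" --pt "0 -0.016 0.036 0 1"

```text
clock: 1.43
tcp_pos: [0.4693, 0.3798, 0.2248]
tcp_rot: [0.703, -0.025, 0.71, 0.019]
wrist_force: [-0.2, 0.7, -0.2]
grip_width: 0.0852
```

```bash
python3 go.py .599 .288 .22
```

```text
t 1.43 tcp [0.4693 0.3798 0.2248] lane y 0.5482 x -0.1294
zang 3.53 M [[-0.01, -0.062, 0.998], [-0.008, 0.998, 0.062], [-1.0, -0.008, -0.01]]
shift tool [ 0.0043 -0.0996  0.1239] F [-0.19  0.69 -0.18] w 0.08520328024956282
```

Emit:
carry_out --pt "0 -0.024 0.03 0 1" --pt "0 -0.024 0.03 0 1" --pt "0 -0.024 0.03 0 1" --pt "0 -0.02 0.03 0 1" --pt "0 0 0 0 1" --pt "0 0 0 0 1"

```text
clock: 1.93
tcp_pos: [0.6058, 0.2845, 0.2188]
tcp_rot: [0.701, -0.023, 0.712, 0.015]
wrist_force: [0.2, 1.0, -0.9]
grip_width: 0.0854
```

```bash
python3 go.py .599 .288 .10
python3 - <<'E'
from h import *
p,d=bot.capture('scene');cv2.imwrite('pics/s1.png',p[:,:,::-1])
E
```

```text
t 1.93 tcp [0.6058 0.2845 0.2188] lane y 0.4444 x 0.0008
zang 3.09 M [[-0.015, -0.054, 0.998], [-0.011, 0.998, 0.054], [-1.0, -0.01, -0.016]]
shift tool [ 0.1189  0.005  -0.0047] F [ 0.18  1.03 -0.87] w 0.08542053151637587
```

View pics/s1.png

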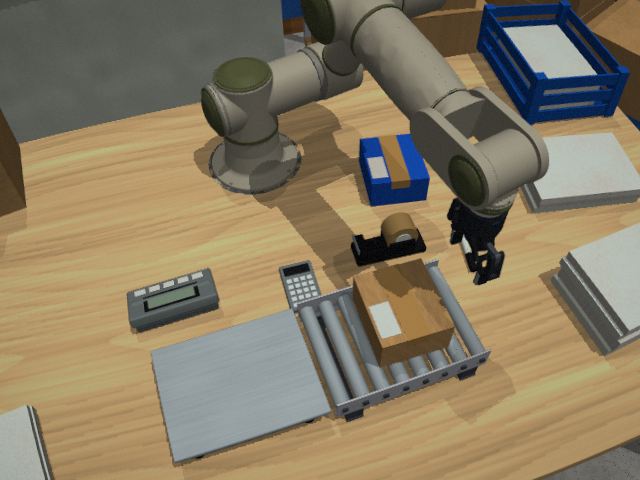

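The gripper is at about (480,240), behind the parcel's free end and clear of it. Now I lower it.

Emit:
carry_out --pt "0.025 0.002 -0.002 -0.5 1" --pt "0.025 0.002 -0.002 0 1" --pt "0.025 0.001 -0.002 0 1" --pt "0.02 0 0 0 1" --pt "0.015 0 0 0 1" --pt "0.005 0 0 0 1" --pt "0 0 0 0 1"

```text
clock: 2.57
tcp_pos: [0.5913, 0.2942, 0.101]
tcp_rot: [0.701, -0.029, 0.712, 0.022]
wrist_force: [0.1, 0.1, 0.2]
grip_width: 0.0852
```

```bash
python3 go.py .602 .245 .10
```

```text
t 2.57 tcp [0.5913 0.2942 0.101 ] lane y 0.455 x -0.0131
zang 4.1 M [[-0.014, -0.072, 0.997], [-0.01, 0.997, 0.071], [-1.0, -0.009, -0.015]]
shift tool [ 0.0014 -0.0498  0.0072] F [0.06 0.12 0.17] w 0.08521630244357727
```

Emit:
carry_out --pt "0 -0.008 0.004 0 1" --pt "0 -0.01 0.004 0 1" --pt "0 -0.01 0 0 1" --pt "0 -0.008 0 0 1" --pt "0 -0.006 0 0 1" --pt "0 -0.006 0 0 1" --pt "0 -0.006 0 0 1" --pt "0 -0.006 0 0 1"

```text
clock: 3.23
tcp_pos: [0.6058, 0.2308, 0.1069]
tcp_rot: [0.704, -0.028, 0.709, 0.023]
wrist_force: [0.4, 0.7, -1.1]
grip_width: 0.0854
```

```bash
cat > look.py <<'E'
import sys
from h import *
from go import lane,err
err([.6335,-.159,.1])
p,d=bot.capture('top');cv2.imwrite(f'pics/{sys.argv[1]}.png',cv2.resize(p[70:300,150:530,::-1],None,fx=2,fy=2))
W=points('top',d);hsv=cv2.cvtColor(p,cv2.COLOR_RGB2HSV)
m=(abs(W[...,2]-.155)<.008)&(W[...,0]>.48)&(W[...,0]<.76)&(hsv[...,1]>100)
n,l,s,c=cv2.connectedComponentsWithStats(m.astype(np.uint8));k=1+s[1:,4].argmax()
r=cv2.minAreaRect(W[l==k][:,:2].astype(np.float32)*1000)
C,v,nn=lane();q=np.array(r[0])/1000-C;print('parcel',np.round(r[0],1),np.round(r[1],1),round(r[2],1),'lane y',round(q@v,4),'x',round(q@nn,4))
Q=W[l==k][:,:2]-C
print('y',np.percentile(Q@v,[1,99]).round(4),'x',np.percentile(Q@nn,[1,99]).round(4),'npx',s[k][4])
E
python3 look.py t1
```

```text
t 3.23 tcp [0.6058 0.2308 0.1069] lane y 0.3908 x -0.0027
zang 4.16 M [[-0.007, -0.073, 0.997], [-0.007, 0.997, 0.073], [-1.0, -0.007, -0.008]]
shift tool [ 0.0096 -0.3907 -0.0006] F [ 0.44  0.7  -1.15] w 0.08540856369880885
parcel [606.6 124.7] [163.8  98.9] 1.8 lane y 0.2849 x -0.0087
y [0.2357 0.3297] x [-0.0893  0.0707] npx 2340
```

View pics/t1.png

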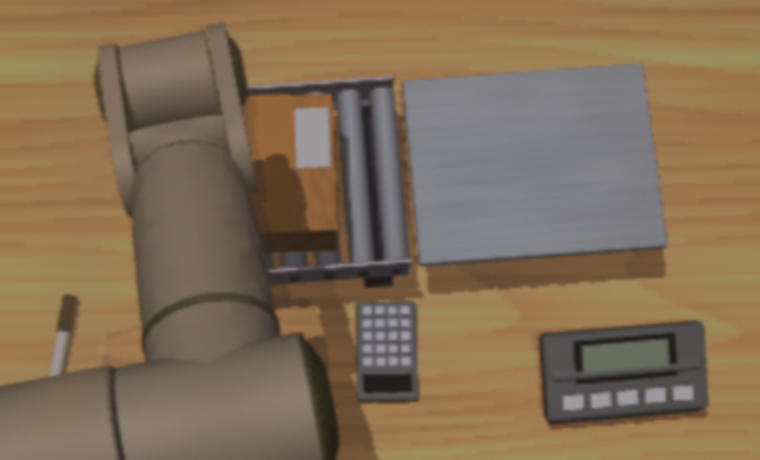

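The brown parcel is in contact and rolling: its front edge is at crop (338,170), and its centre is about 306 mm from the platform's. The push continues.

Emit:
carry_out --pt "0.002 -0.009 0 0 1" --pt "0.002 -0.009 0 0 1" --pt "0.001 -0.009 0 0 1" --pt "0.001 -0.009 0 0 1" --pt "0.001 -0.009 0 0 1" --pt "0.001 -0.009 0 0 1" --pt "0 -0.009 0 0 1" --pt "0 -0.009 0 0 1"

```text
clock: 3.95
tcp_pos: [0.6115, 0.152, 0.1024]
tcp_rot: [0.705, -0.028, 0.709, 0.024]
wrist_force: [-0.4, 2.5, 0.3]
grip_width: 0.0853
```

```bash
python3 look.py t2
```

```text
t 3.95 tcp [0.6115 0.152  0.1024] lane y 0.3118 x -0.0021
zang 4.19 M [[-0.005, -0.073, 0.997], [-0.007, 0.997, 0.073], [-1.0, -0.006, -0.006]]
shift tool [ 0.0044 -0.3117 -0.0007] F [-0.37  2.46  0.32] w 0.08531418323278554
parcel [611.8  43.9] [164.3  94.2] 1.3 lane y 0.2039 x -0.0086
y [0.157 0.25 ] x [-0.0886  0.0699] npx 2213
```

Emit:
carry_out --pt "0.001 -0.01 0 0 1" --pt "0 -0.01 0 0 1" --pt "0 -0.01 0 0 1" --pt "0.001 -0.01 0 0 1" --pt "0 -0.01 0 0 1" --pt "0 -0.01 0 0 1" --pt "0 -0.01 0 0 1" --pt "0 -0.01 0 0 1"

```text
clock: 4.67
tcp_pos: [0.6174, 0.0629, 0.0994]
tcp_rot: [0.704, -0.028, 0.709, 0.023]
wrist_force: [0.7, 2.9, -0.1]
grip_width: 0.0856
```

```bash
python3 look.py t3
```

```text
t 4.67 tcp [0.6174 0.0629 0.0994] lane y 0.2225 x -0.0019
zang 4.16 M [[-0.007, -0.073, 0.997], [-0.007, 0.997, 0.073], [-1.0, -0.007, -0.008]]
shift tool [ 0.0009 -0.2225 -0.    ] F [ 0.66  2.86 -0.07] w 0.08564556769491255
parcel [617.7 -41.1] [162.7  99.9] 3.1 lane y 0.1187 x -0.0082
y [0.0701 0.1661] x [-0.0881  0.0698] npx 1998
```

View pics/t3.png

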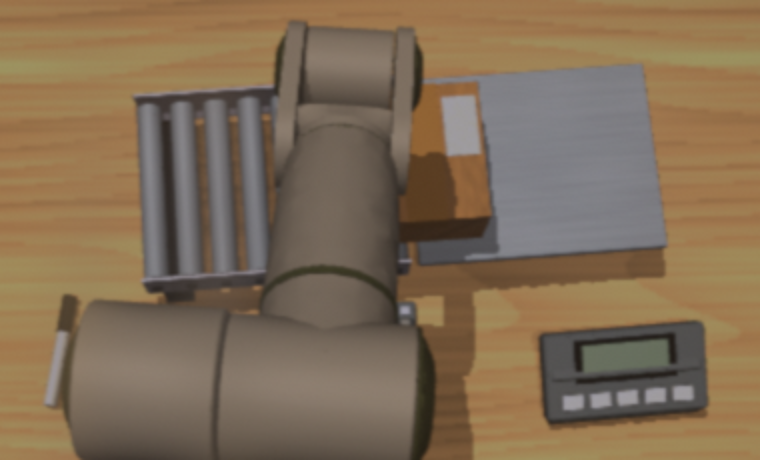

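The parcel's leading edge is on the platform at crop (490,150), square to it. It needs about 135 mm more.

Emit:
carry_out --pt "-0.001 -0.01 0 0 1" --pt "0 -0.01 0 0 1" --pt "-0.001 -0.01 0 0 1" --pt "0 -0.01 0 0 1" --pt "0 -0.01 0 0 1" --pt "-0.001 -0.01 0 0 1" --pt "0 -0.01 0 0 1" --pt "0 -0.009 0 0 1"

```text
clock: 5.38
tcp_pos: [0.6233, -0.024, 0.1028]
tcp_rot: [0.704, -0.028, 0.71, 0.024]
wrist_force: [0.4, 2.7, -1.6]
grip_width: 0.0856
```

```bash
python3 look.py t4
```

```text
t 5.38 tcp [ 0.6233 -0.024   0.1028] lane y 0.1353 x -0.0016
zang 4.17 M [[-0.008, -0.073, 0.997], [-0.006, 0.997, 0.073], [-1.0, -0.006, -0.009]]
shift tool [ 0.0036 -0.1353  0.0004] F [ 0.36  2.73 -1.61] w 0.08558724759226304
parcel [ 624.1 -122.7] [164.4 106.2] 3.9 lane y 0.0368 x -0.007
y [-0.0152  0.0843] x [-0.0876  0.0704] npx 1770
```

Emit:
carry_out --pt "0 -0.008 0 0 1" --pt "0 -0.008 0 0 1" --pt "0 -0.008 0 0 1" --pt "0 -0.007 0 0 1" --pt "0 -0.006 0 0 1" --pt "0 -0.004 0 0 1" --pt "0 -0.003 0 0 1" --pt "0 0 0 0 1"

```text
clock: 6.1
tcp_pos: [0.6268, -0.0746, 0.103]
tcp_rot: [0.704, -0.027, 0.71, 0.023]
wrist_force: [0.6, 0.0, -1.0]
grip_width: 0.0854
```

```bash
python3 look.py t5
```

```text
t 6.1 tcp [ 0.6268 -0.0746  0.103 ] lane y 0.0847 x -0.0013
zang 4.06 M [[-0.008, -0.071, 0.997], [-0.007, 0.997, 0.071], [-1.0, -0.006, -0.009]]
shift tool [ 0.0035 -0.0847  0.0007] F [ 0.62  0.05 -0.98] w 0.0854184634366244
parcel [ 610.8 -173.5] [131.9 108.4] 3.8 lane y -0.013 x -0.0236
y [-0.0659  0.0368] x [-0.0876  0.0314] npx 1563
```

View pics/t5.png

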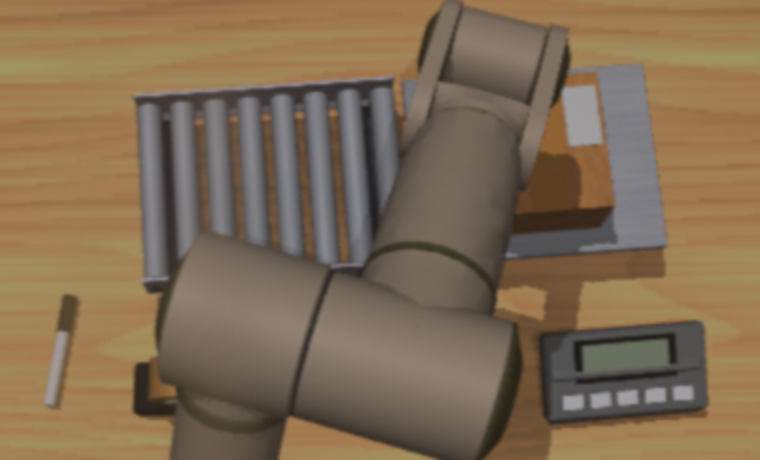

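The parcel stands on the platform with its front edge at crop (612,150), about centred. I retreat along the lane and then go up.

Emit:
carry_out --pt "-0.001 0.01 0 0 1" --pt "-0.001 0.02 0 0 1" --pt "-0.001 0.02 0 0 1" --pt "-0.015 0.01 0 0 1" --pt "-0.03 0 0 0 1" --pt "-0.03 0 0 0 1" --pt "-0.03 0 0 0 1" --pt "-0.02 0 0 0 1"

```text
clock: 6.82
tcp_pos: [0.6208, -0.0053, 0.2318]
tcp_rot: [0.701, -0.029, 0.713, 0.023]
wrist_force: [-0.7, 0.1, 0.7]
grip_width: 0.0854
```

```bash
python3 look.py t6; python3 go.py .404 -.258 .23
```

```text
t 6.82 tcp [ 0.6208 -0.0053  0.2318] lane y 0.1542 x -0.0028
zang 4.24 M [[-0.017, -0.074, 0.997], [-0.009, 0.997, 0.074], [-1.0, -0.008, -0.017]]
shift tool [ 0.1329 -0.1532  0.0036] F [-0.74  0.13  0.71] w 0.08542767175621296
parcel [ 625.9 -157.1] [163.3 140.4] 4.4 lane y 0.0024 x -0.0074
y [-0.0652  0.0702] x [-0.087   0.0713] npx 3552
t 6.87 tcp [ 0.6219 -0.0053  0.2356] lane y 0.1541 x -0.0017
zang 4.25 M [[-0.011, -0.074, 0.997], [-0.01, 0.997, 0.074], [-1.0, -0.009, -0.012]]
shift tool [ 0.0105 -0.2357 -0.236 ] F [ 0.96 -0.09  4.78] w 0.08515128367649692
```

View pics/t6.png

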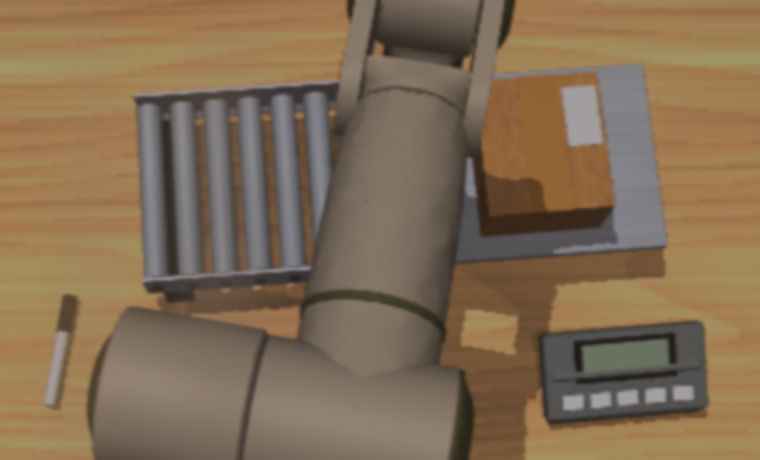

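The parcel is 2 mm along and 7 mm across from the platform's centre, free of the fingers. Now the arm goes to the indicator, closing the fingers nearly shut.

Emit:
carry_out --pt "0 0 -0.03 0 -0.85" --pt "0 -0.01 -0.035 0 -0.85" --pt "0 -0.025 -0.035 0 -0.85" --pt "0 -0.03 -0.028 0 -0.85" --pt "0 -0.03 -0.028 0 -0.85" --pt "0 -0.03 -0.025 0 -0.85" --pt "0 -0.03 -0.02 0 -0.85" --pt "0 -0.025 -0.01 0 -0.85"

```text
clock: 7.53
tcp_pos: [0.4191, -0.1974, 0.2408]
tcp_rot: [0.705, -0.037, 0.708, 0.026]
wrist_force: [0.3, -0.1, 0.1]
grip_width: 0.0068
```

```bash
python3 go.py .404 -.258 .23
```

```text
t 7.53 tcp [ 0.4191 -0.1974  0.2408] lane y -0.0246 x -0.2164
zang 5.1 M [[-0.003, -0.089, 0.996], [-0.016, 0.996, 0.089], [-1.0, -0.015, -0.005]]
shift tool [ 0.0118 -0.0589 -0.0204] F [ 0.33 -0.11  0.1 ] w 0.0067699508200388565
```

Emit:
carry_out --pt "0 -0.025 -0.008 0 -0.85" --pt "0 -0.018 -0.006 0 -0.85" --pt "0 -0.01 -0.004 0 -0.85" --pt "0.015 0 0 0 -0.85" --pt "0.02 0 0 0 -0.85" --pt "0.02 0 0 0 -0.85" --pt "0.01 0 0 0 -0.85" --pt "0 0 0 0 -0.85"

```text
clock: 8.2
tcp_pos: [0.404, -0.2568, 0.176]
tcp_rot: [0.706, -0.038, 0.707, 0.022]
wrist_force: [-0.3, -0.3, 0.3]
grip_width: 0.0062
```

```bash
python3 go.py .404 -.258 .084
```

```text
t 8.2 tcp [ 0.404  -0.2568  0.176 ] lane y -0.0829 x -0.2353
zang 4.9 M [[0.0, -0.085, 0.996], [-0.023, 0.996, 0.085], [-1.0, -0.023, -0.002]]
shift tool [0.092  0.0009 0.0001] F [-0.28 -0.31  0.34] w 0.006213118369959484
```

Emit:
carry_out --pt "0.02 0 0 0 -0.85" --pt "0.02 0 0 0 -0.85" --pt "0.018 0 0 0 -0.85" --pt "0.013 0 0 0 -0.85" --pt "0.008 0 0 0 -0.85" --pt "0.003 0 0 0 -0.85" --pt "0 0 0 0 -0.85" --pt "0 0 0 0 -0.85"

```text
clock: 8.87
tcp_pos: [0.408, -0.2567, 0.0959]
tcp_rot: [0.708, -0.043, 0.705, 0.022]
wrist_force: [-0.2, -0.1, 0.1]
grip_width: 0.0062
```

```bash
python3 go.py .404 -.258 .084; python3 look.py t7
python3 - <<'E'
from h import *
p,d=bot.capture('scene');cv2.imwrite('pics/s7.png',cv2.resize(p[200:470,90:350,::-1],None,fx=2,fy=2))
E
```

```text
t 8.87 tcp [ 0.408  -0.2567  0.0959] lane y -0.0831 x -0.2313
zang 5.23 M [[0.006, -0.091, 0.996], [-0.029, 0.995, 0.091], [-1.0, -0.029, 0.003]]
shift tool [ 0.0119 -0.0006 -0.0041] F [-0.15 -0.13  0.07] w 0.006203609693972458
t 8.87 tcp [ 0.408  -0.2567  0.0959] lane y -0.0831 x -0.2313
zang 5.23 M [[0.006, -0.091, 0.996], [-0.029, 0.995, 0.091], [-1.0, -0.029, 0.003]]
shift tool [-0.0057  0.0766  0.2335] F [-0.15 -0.13  0.07] w 0.006203609693972458
parcel [ 626.8 -156.9] [164.6 139.6] 4.1 lane y 0.0025 x -0.0065
y [-0.0651  0.0713] x [-0.0868  0.0713] npx 3714
```

View pics/s7.png

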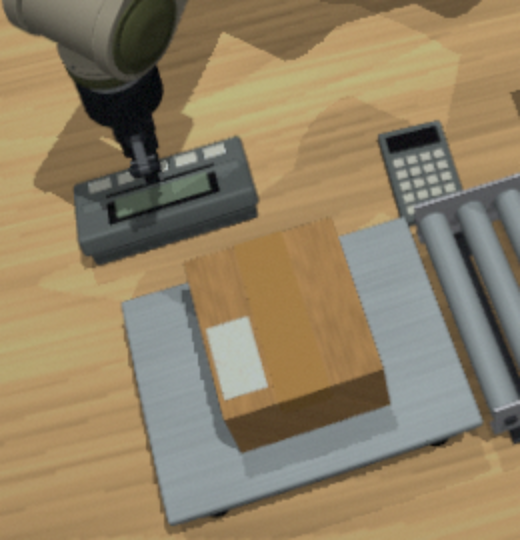

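The fingertips are above the window (crop (150,180), pane at (162,197)), and the parcel stands alone on the platform. I go down the last 10 mm and hold.

Emit:
carry_out --pt "0.005 0 -0.002 0 -0.85" --pt "0.004 0 -0.002 0 -0.85" --pt "0.001 0 0 0 -0.85" --pt "0 0 0 0 -0.85" --pt "0 0 0 0 -0.85" --pt "0 0 0 0 -0.85" --pt "0 0 0 0 -0.85" --pt "0 0 0 0 -0.85"

```text
clock: 9.63
tcp_pos: [0.4041, -0.2583, 0.0866]
tcp_rot: [0.709, -0.043, 0.704, 0.021]
wrist_force: [0.0, 0.5, 0.4]
grip_width: 0.0064
```

Emit:
carry_out --pt "0 0 0 0 -0.85" --pt "0 0 0 0 -0.85" --pt "0 0 0 0 -0.85" --pt "0 0 0 0 -0.85" --pt "0 0 0 0 -0.85" --pt "0 0 0 0 -0.85" --pt "0 0 0 0 -0.85" --pt "0 0 0 0 -0.85"

```text
clock: 10.3
tcp_pos: [0.4043, -0.2584, 0.0868]
tcp_rot: [0.709, -0.044, 0.704, 0.021]
wrist_force: [-0.1, -0.0, -0.5]
grip_width: 0.0065
```

Emit:
carry_out --pt "0 0 0 0 -0.85" --pt "0 0 0 0 -0.85" --pt "0 0 0 0 -0.85" --pt "0 0 0 0 -0.85" --pt "0 0 0 0 -0.85" --pt "0 0 0 0 -0.85" --pt "0 0 0 0 -0.85" --pt "0 0 0 0 -0.85"

```text
clock: 10.97
tcp_pos: [0.4043, -0.2583, 0.0868]
tcp_rot: [0.709, -0.044, 0.704, 0.021]
wrist_force: [0.6, 0.5, 0.9]
grip_width: 0.0064
```

Emit:
carry_out --pt "0 0 0 0 -0.85" --pt "0 0 0 0 -0.85" --pt "0 0 0 0 -0.85" --pt "0 0 0 0 -0.85" --pt "0 0 0 0 -0.85" --pt "0 0 0 0 -0.85" --pt "0 0 0 0 -0.85" --pt "0 0 0 0 -0.85"

```text
clock: 11.63
tcp_pos: [0.4043, -0.2584, 0.0868]
tcp_rot: [0.709, -0.044, 0.704, 0.021]
wrist_force: [-0.7, -0.4, -0.7]
grip_width: 0.0064
```

Emit:
carry_out --pt "0 0 0 0 -0.85" --pt "0 0 0 0 -0.85" --pt "0 0 0 0 -0.85" --pt "0 0 0 0 -0.85" --pt "0 0 0 0 -0.85" --pt "0 0 0 0 -0.85" --pt "0 0 0 0 -0.85" --pt "0 0 0 0 -0.85"

```text
clock: 12.3
tcp_pos: [0.4043, -0.2584, 0.0868]
tcp_rot: [0.709, -0.044, 0.704, 0.021]
wrist_force: [-0.4, -0.5, 0.7]
grip_width: 0.0065
```

Emit:
carry_out --pt "0 0 0 0 -0.85" --pt "0 0 0 0 -0.85" --pt "0 0 0 0 -0.85" --pt "0 0 0 0 -0.85" --pt "0 0 0 0 -0.85" --pt "0 0 0 0 -0.85" --pt "0 0 0 0 -0.85" --pt "0 0 0 0 -0.85"

```text
clock: 12.97
tcp_pos: [0.4043, -0.2583, 0.0868]
tcp_rot: [0.709, -0.044, 0.704, 0.021]
wrist_force: [0.5, -0.5, 0.8]
grip_width: 0.0064
```

```bash
python3 go.py .404 -.258 .084; python3 look.py t8
python3 - <<'E'
from h import *
p,d=bot.capture('scene');cv2.imwrite('pics/s8.png',p[:,:,::-1])
E
```

```text
t 12.97 tcp [ 0.4043 -0.2583  0.0868] lane y -0.0845 x -0.2351
zang 5.21 M [[0.009, -0.091, 0.996], [-0.032, 0.995, 0.091], [-0.999, -0.033, 0.006]]
shift tool [ 0.0028  0.0005 -0.0003] F [ 0.52 -0.52  0.77] w 0.006350790849053803
t 12.97 tcp [ 0.4043 -0.2583  0.0868] lane y -0.0845 x -0.2351
zang 5.21 M [[0.009, -0.091, 0.996], [-0.032, 0.995, 0.091], [-0.999, -0.033, 0.006]]
shift tool [-0.0144  0.0777  0.2374] F [ 0.52 -0.52  0.77] w 0.006350790849053803
parcel [ 626.3 -156.7] [162.4 140.5] 4.2 lane y 0.0028 x -0.0071
y [-0.0653  0.0713] x [-0.0867  0.0713] npx 3701
```

View pics/s8.png

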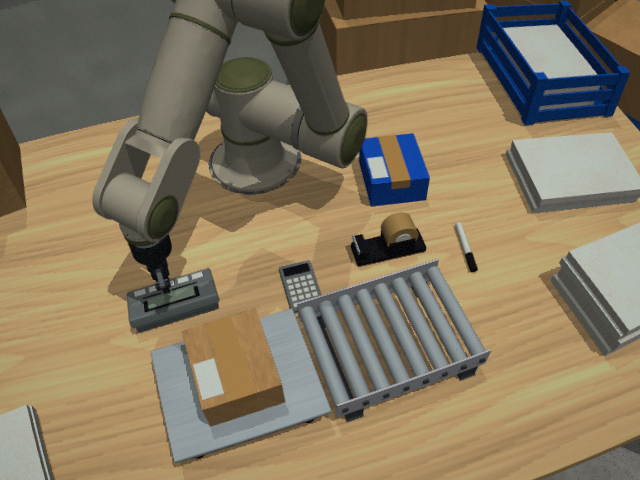

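The parcel is on the scale at (235,365), the fingertips are over the pane at (165,288), and the bystanders at (388,240), (300,285) and (465,247) have not moved. I hand in.

```bash
python3 -c "
from bench import bot
print(bot.close_job())"
```

```text
the job is handed in; nothing more can be done
None
```

I pushed the brown parcel along the rollers onto the scale with the open fingers, backed off, and pointed at the indicator's display window. I held there for over 3 s and handed the job in at about 13 s, still pointing. No verdict was given.

The last checks before handing in:
- **Parcel:** its centre was about 3 mm along the lane and 7 mm across it from the platform's centre. It stood flat and square, clear of the rollers.
- **Pointing:** the TCP was within 1 mm of the measured window centre and 34 mm above it. That puts the grasp point about 53 mm above it. The tool leaned about 2° from vertical, which I could not correct with the moves available.
- **Contact:** the wrist force was only noise, under about 1 N. I left the fingers about 6 mm open instead of fully shut, so that they did not touch each other.
- **Bystanders:** the tape dispenser, calculator, marker and blue carton look unmoved in the last picture. I judged this by eye and did not measure it.

No check failed. Two readings during the push were off: the parcel fit was skewed while the arm hid part of it, so I relied on its visible front edge until the arm had cleared.

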